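Zero the spectrophotometer on its blank

ROBOT

A 6-joint arm with a two-finger parallel gripper is mounted at the origin on a cart in front of the work surface, level with it; the furniture and walls round the work are solid. World frame = base frame: x ahead of the robot, y to its left, z up, the work surface at z = 0. Lengths are in m, angles in rad, forces in N, time in s.
With the tool pointing down it reaches from about 0.375 to 0.975 m from the base axis. Payload 3.8 kg.
Tool frame: the origin (TCP) lies between the finger pads; the fingertips stand 22 mm ahead of it and the grasp point (between the pads) lies 3 mm ahead of it; z points along the fingers, y is the direction in which the jaws open and shut (so a half turn about z gives the same grasp; the last joint's range is limited). The gripper opens to 85 mm and grips with 20 to 120 N. Pads are 22 mm wide; open, the fingers measure 114 mm over their backs; the gripper's body (76 mm by 85 mm) begins 54 mm behind the grasp point. The pads swing forward as they close: fully open they stand 13 mm farther back than shut.
Start: joints at [1.291, 0.264, 1.604, -0, 1.274, -0.037], TCP at [0.162, 0.655, 0.253] pointing down, gripper open.
Joint ranges: [-2.63, 2.63], [-0.94, 2.18], [0.31, 2.57], [-1.31, 4.45], [0, 2.66], [-2.55, 2.55]. Speed limits (rad/s): [2.57, 2.57, 3.14, 3.14, 3.14, 3.14].

INTERFACE

Orientations are given as a rotation vector (axis times angle).
In Python, from workcell import * gives the robot as it stands.
- The arm moves only by the tool step_arm, never from a script. Its argument "motion" is a list that holds one entry, the list of rows, each a list of 7 numbers: the finger opening in m, from 0 to 0.0854, then the shift along the world's x, y, z in m, then the turn, a rotation vector about the world's x, y, z in degrees. A call has exactly 8 rows; each row is the pose to reach, as a shift and turn from the pose measured when the call began; what a row does not reach only later rows make up. A row lasts 1/8 s, in which the tool goes at most 62.5 mm and 10.7 degrees, less where a joint would pass 70% of its speed; a pose out of reach is approached as far as the arm can. A call with a gripper value outside its range is refused whole. The fingers move at their own pace and stop on an object; "newtons" is the grip in N (left out, the last holds). Time passes only in rows, so rows that repeat a pose let the fingers close, or fill a call up. It gives the time, the measured TCP pose, the force and the opening at its end, in the units of the state.
- read_state(): the state, without advancing time (a new reading comes with each control period).
- read_camera(name): name is "side" or "top" or "wrist"; returns (picture, depth): 384x512x3 uint8, blue, green, red; 384x512 float32, m along the optical axis (not along the pixel's ray), 0 where there is no reading.
- get_calibration(name): a dict with "K" (3x3 intrinsics, pixels), "world_from_camera" (4x4, takes a point from camera to world coordinates). Camera axes: x right, y down, z forward; pixel columns grow to the right and rows downward; lengths in m; the calibration is good to about 2 mm. A picture is of the moment at which its call begins: read the wrist's pose just before it. get_calibration takes no time and is no camera call; for the wrist camera it gives the pose at the moment of the call.
- finish_job(): hands the job in, once; it reports no verdict.
Trained networks look in the newest picture that a camera, given by its name, has taken for a name from the list of things; names that differ only in an ending like _2 or _b are one class to them, and where a whole thing is asked for, a point or a joint stands for the part that bears it (a point fixed in the world has none). Each returns a list of dicts, best first, with "score" (0 to 1); they miss things now and then, are a little off and sometimes report something else, mostly with a low value. They report only what shows in the picture. A call takes as long as a camera call.
- spot_in(camera, thing): "xyz" ([x, y, z] in m, in the coordinates of the camera as it stood for that picture, good to about 4 mm: the middle of the surface that is visible of it).
- regions_of(camera, thing): "region" (384x512 bool, what is visible of it).
The state is a dict: "time": time; "q": joint angles; "joint_vel": joint speeds; "joint_torque": joint torques, N m; "tool_pos": TCP position; "tcp_rot": TCP orientation; "wrist_force": force on the tool from outside, world axes, zero at the start; "torque": the same for the moment, N m; "width": opening from 0.0 (shut) to 1.0 (fully open).
Only numpy, scipy, OpenCV 4.12 (cv2) and the standard library are available. Lean on these libraries where they do the work, as an engineer would, in place of code of your own. Each camera call takes 0.05 s, during which the arm holds its last target. There are 200 camera calls.

TASK

Zero the spectrophotometer on its blank: with the fingertips push the cell-changer rod at its front all the way in, so that the blank stands in the light beam, and push the sample-compartment lid over and down until it is fully shut. Only when both are home, press the wide zero key on the console right down and let it come up again. Do not press the three small keys, draw the rod right out or tip the lid back upright, and leave the beaker, the small dropper bottle and the tube rack standing where they are.

Things in the scene. Friction and masses are not known exactly. Their poses are not given: they have to be found in the camera images.
- spectro: White bench spectrophotometer, 192 x 252 mm, fixed. Origin: centre of its underside; x points to its rear, y to its left, z up; turned by up to 15 degrees. Front face x = -90 mm. Cell compartment (115 mm high) y = -125 to -5 mm; console y = -4 to 125 mm: flat key deck 65 mm high, x = -90 to 0, behind it a sloping display to 112 mm. Rear housing x = 40 to 101 mm, 115 mm high.
- changer (a joint): Cell-changer rod, slides level along the instrument's x axis. 0 m = fully home (pushed in to its stop, the blank in the beam), grows as it is drawn out to the front, at most 0.046. Stays where it is left; takes about 3 N to move.
- knob_face (a point): Centre of the flat front face of the black round knob (28 mm diameter, 24 mm long) on the rod, 62 mm above the bench, which moves with the rod. Pushing it towards the instrument's rear (+x) drives the rod home; at home the face still stands 45 mm in front of the front face.
- lid (a joint): Sample-compartment lid, grey, 135 mm long (front to rear) x 120 mm wide x 20 mm thick, hinged along its rear edge. 0 rad = shut, grows as it opens upward and to the rear (1.57 = upright). The hinge is stiff: it stays where it is left, and takes about 2 N at lid_push to move.
- lid_push (a point): Point on the lid's outer (upper) face, on its mid-line, 105 mm from the hinge axis measured along the lid and 20 mm off it; the face looks up when shut and up and to the rear when open. Turns with the lid; 137 mm above the bench when shut.
- lid_hinge (a point): Middle of the lid's hinge axis, 117 mm above the bench; its axes are those of the lid. The hinge axis is level and runs along the instrument's y axis.
- zero_key (a joint): Wide zero key, moves straight down. 0 m = up, 0.004 = fully down; a spring lifts it again, about 4 N holds it fully down.
- zero_key_top (a point): Centre of the top of the wide zero key (50 mm across the instrument, 18 mm front to rear), alone at the front of the key deck, 71 mm above the bench when up.
- key_left (a joint): Left of three small square keys (14 mm) in a row 40 mm behind the zero key, 35 mm apart: not to be pressed. 0 m = up, 0.004 = down.
- key_mid (a joint): Middle small key, straight behind the zero key: not to be pressed. 0 m = up.
- key_right (a joint): Right small key: not to be pressed. 0 m = up.
- beaker: Empty small glass beaker, 55 mm wide, 71 mm high, standing in front of the console. Origin: centre of its underside.
- dropper_bottle: Small white indicator bottle with screw cap, 36 mm wide, 75 mm high, by the right of the compartment. Origin: centre of its underside.
- tube_rack: Tube rack, 136 x 52 x 60 mm, along the instrument's left side. Origin: centre of its underside.

How it is judged:
By the outcome, as a careful person would: the job done as asked, in the order asked, and still so for the second after the job is handed in, with the robot touching nothing.
It also fails if it takes over 48 s, if anything falls off the work surface, if the arm or the gripper's body presses on something with over 40 N, if the wrist force passes 120 N, or if a joint passes its speed limit or range.

## Working session

There is one attempt and no reset: what is moved stays moved. The work goes in short steps, Python scripts to look and compute and a tool call to move; the robot and the scene stay as the last step left them, time stands still between calls to the robot, and variables do not carry over. Pictures are saved under pics/ and viewed, on a budget of 10 in all, crops included, one or two more only if the job needs it, and the job is handed in when it is done.

Besides the shell and the picture viewer there is one more tool, called after "Call:" as name(argument=value, ...), one argument or row to a line, values as JSON. step_arm: Moves the arm, as the interface text tells. Its arguments: {"type":"object","properties":{"motion":{"type":"array"},"newtons":{"type":"number"}},"required":["motion"]}

```bash
mkdir -p pics; cat > h.py <<'E'
from workcell import *
import numpy as np, cv2
from scipy.spatial.transform import Rotation as R
def w(cam,p):
    T=np.array(get_calibration(cam)["world_from_camera"]); return T[:3,:3]@np.array(p)+T[:3,3]
def cloud(cam,d):
    c=get_calibration(cam);K=np.array(c["K"]);T=np.array(c["world_from_camera"])
    v,u=np.mgrid[:384,:512]
    P=np.stack([(u-K[0,2])*d/K[0,0],(v-K[1,2])*d/K[1,1],d],-1)
    return P@T[:3,:3].T+T[:3,3]
E
python3 - <<'E'
from h import *
s=read_state();print(s)
for c in("top","side"):
    im,d=read_camera(c);cv2.imwrite(f"pics/{c}0.png",im);np.save(f"pics/{c}0.npy",cloud(c,d))
    print(c,np.round(get_calibration(c)["world_from_camera"],3).tolist())
    for t in("spectro","knob_face","lid_push","lid_hinge","zero_key_top","key_left","key_mid","key_right","beaker","dropper_bottle","tube_rack"):
        r=spot_in(c,t);print(c,t,[(round(x["score"],2),np.round(w(c,x["xyz"]),3).tolist()) for x in r[:3]])
E
```

```text
{'time': 0.0, 'q': array([ 1.29113410e+00,  2.64747087e-01,  1.60536866e+00,  9.82285840e-07,
        1.27371047e+00, -3.68944966e-02]), 'joint_vel': array([ 7.52547208e-04, -7.20427665e-04,  9.89582695e-05,  5.35851482e-04,
        1.33894310e-03,  1.01160401e-04]), 'joint_torque': array([ 1.50558299e-03, -5.15105009e+01, -3.67319942e+01, -1.26728987e-04,
        1.31844150e-02,  1.58759576e-05]), 'tool_pos': array([0.16207268, 0.65455059, 0.25196895]), 'tcp_rot': array([-0.38036038, -3.11812455,  0.00346399]), 'wrist_force': array([ 0.03932305, -0.54048066,  0.29832118]), 'torque': array([ 0.01095493,  0.00156577, -0.01635009]), 'width': 1.002122727693223}
top [[-0.025, -0.995, 0.101, 0.421], [-0.999, 0.023, -0.023, 0.397], [0.02, -0.101, -0.995, 0.959], [0.0, 0.0, 0.0, 1.0]]
top spectro [(0.74, [0.557, 0.369, 0.106])]
top knob_face [(0.65, [0.519, 0.311, 0.051])]
top lid_push [(0.8, [0.572, 0.301, 0.22])]
top lid_hinge [(0.62, [0.573, 0.305, 0.221])]
top zero_key_top [(0.7, [0.502, 0.435, 0.07])]
top key_left [(0.45, [0.505, 0.434, 0.07])]
top key_mid []
top key_right []
top beaker [(0.8, [0.413, 0.465, 0.004])]
top dropper_bottle [(0.76, [0.423, 0.196, 0.052])]
top tube_rack [(0.91, [0.542, 0.554, 0.057])]
side [[0.857, -0.325, 0.4, 0.149], [-0.516, -0.53, 0.673, -0.278], [-0.007, -0.783, -0.622, 0.705], [0.0, 0.0, 0.0, 1.0]]
side spectro [(0.75, [0.554, 0.309, 0.083]), (0.61, [0.415, 0.177, 0.051])]
side knob_face [(0.84, [0.513, 0.304, 0.073]), (0.53, [0.53, 0.553, 0.056]), (0.27, [0.498, 0.432, 0.075])]
side lid_push []
side lid_hinge [(0.69, [0.567, 0.287, 0.203])]
side zero_key_top [(0.43, [0.495, 0.433, 0.072])]
side key_left []
side key_mid []
side key_right [(0.74, [0.555, 0.308, 0.082])]
side beaker [(0.78, [0.41, 0.448, 0.046])]
side dropper_bottle [(0.59, [0.412, 0.18, 0.05])]
side tube_rack [(0.81, [0.528, 0.549, 0.056])]
```

```bash
python3 -c "
import cv2,numpy as np
a=cv2.imread('pics/top0.png');b=cv2.imread('pics/side0.png')
cv2.imwrite('pics/v1.png',cv2.resize(a,(800,600)));cv2.imwrite('pics/v2.png',cv2.resize(b,(800,600)))"
```

```text
(no output)
```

View pics/v1.png

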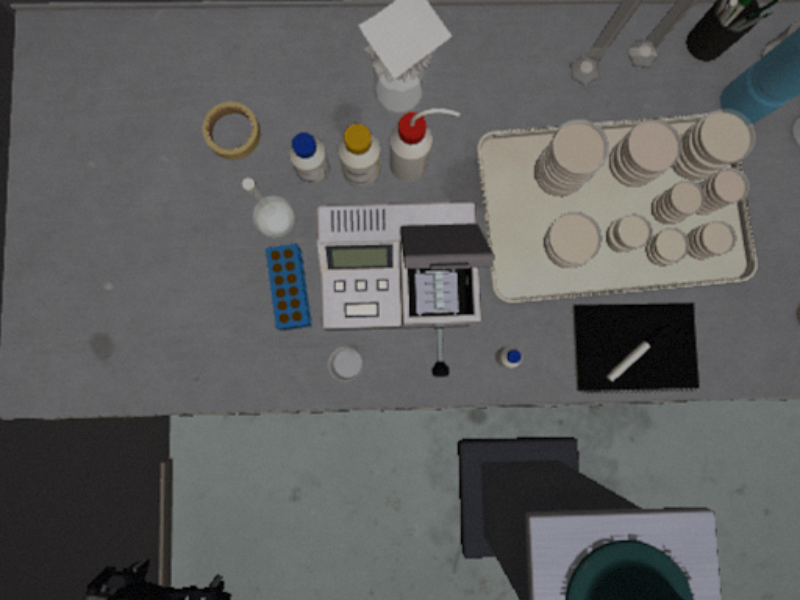

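View pics/v2.png

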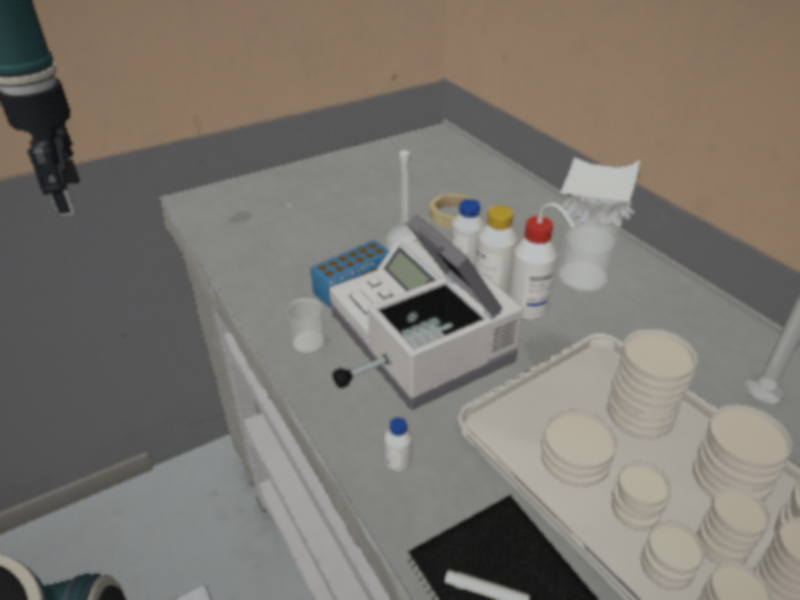

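```bash
python3 - <<'E'
import numpy as np,cv2
P=np.load('pics/top0.npy')
def at(u,v): return np.round(P[int(v*.64),int(u*.64)],3).tolist()
for n,u,v in [('knob',440,370),('rod',440,340),('zero',361,310),('kl',339,286),('km',360,285),('kr',382,285),('frontL',328,325),('frontR',397,325),('fr_comp',440,321),('lidtopL',404,230),('lidtopR',480,230),('lidface',445,245),('lidlow',445,260),('rear',345,215),('beaker',346,363),('bottle',513,357)]: print(n,at(u,v))
x,y,z=P[...,0],P[...,1],P[...,2]
box=(x>.3)&(x<.75)&(y>.2)&(y<.52)
for lo,hi in((.06,.069),(.11,.12)):
    m=box&(z>lo)&(z<hi); print(lo,cv2.minAreaRect(np.float32(P[m][:,:2])))
m=box&(z>.135)&(x>.5); Q=P[m]; print(len(Q),Q.min(0),Q.max(0))
c=Q.mean(0);_,s,V=np.linalg.svd(Q-c);print(c,s,V)
# front edge of key deck/compartment: min x per y
for yy in np.arange(.24,.5,.02):
    m=(abs(y-yy)<.004)&(z>.055)&(z<.125)&(x>.42)&(x<.7); 
    if m.any(): print(round(yy,2),round(x[m].min(),4),round(x[m].max(),4))
S=np.load('pics/side0.npy')
m=(S[...,2]>.135)&(S[...,0]>.45)&(S[...,0]<.75)&(S[...,1]>.2)&(S[...,1]<.42);Q=S[m];c=Q.mean(0);_,s,V=np.linalg.svd(Q-c);print('side',len(Q),c,s,V,Q.min(0),Q.max(0))
E
```

```text
knob [0.404, 0.31, 0.076]
rod [0.452, 0.307, 0.065]
zero [0.502, 0.433, 0.071]
kl [0.542, 0.47, 0.071]
km [0.543, 0.435, 0.071]
kr [0.542, 0.399, 0.073]
frontL [0.479, 0.489, 0.067]
frontR [0.476, 0.375, 0.065]
fr_comp [0.478, 0.312, 0.117]
lidtopL [0.613, 0.364, 0.151]
lidtopR [0.61, 0.25, 0.156]
lidface [0.579, 0.311, 0.209]
lidlow [0.551, 0.315, 0.238]
rear [0.648, 0.455, 0.116]
beaker [0.417, 0.464, 0.004]
bottle [0.421, 0.191, 0.076]
0.06 ((0.5733674168586731, 0.3821897804737091), (0.37028008699417114, 0.24342094361782074), 5.482640266418457)
0.11 ((0.612293004989624, 0.383335679769516), (0.276700496673584, 0.2704556882381439), 0.5911102890968323)
1656 [0.53719105 0.2473405  0.13501713] [0.74994299 0.44723883 0.24640459]
[0.58865089 0.3164954  0.20368585] [2.67527861 1.46497486 0.72264476] [[-0.78113505 -0.42959586  0.45307331]
 [ 0.24180015 -0.8771773  -0.41484053]
 [-0.5756394   0.21449329 -0.78907028]]
0.26 0.4754 0.6631
0.28 0.4751 0.6636
0.3 0.4211 0.6642
0.32 0.4722 0.6643
0.34 0.4747 0.6654
0.36 0.4747 0.6623
0.38 0.476 0.6624
0.4 0.4743 0.6641
0.42 0.4746 0.6633
0.44 0.4244 0.6654
0.46 0.4399 0.6616
0.48 0.4231 0.6625
side 1056 [0.58349852 0.30020055 0.20121416] [2.25821847 1.4089574  0.74599799] [[ 0.80699029  0.4177593  -0.41742524]
 [-0.29667345  0.89793609  0.32510865]
 [-0.51063836  0.13852054 -0.8485638 ]] [0.53545166 0.24684751 0.13513751] [0.74984228 0.41964541 0.24601205]
```

Call:
step_arm(
  motion=[
    [[0,0.025,-0.043,0,0,0,2],[0,0.05,-0.086,0,0,0,4],[0,0.075,-0.13,0,0,0,6],[0,0.1,-0.173,0,0,0,8],[0,0.125,-0.216,0,0,0,10],[0,0.15,-0.26,0,0,0,12],[0,0.173,-0.3,0,0,0,14],[0,0.193,-0.345,0,0,0,14]],
  ],
  newtons=40,
)

```text
time: 2.2
tool_pos: [0.3561, 0.309, 0.2536]
tcp_rot: [-0.003, 3.141, 0.001]
wrist_force: [0.9, -0.3, 0.7]
width: 0.003
```

Call:
step_arm(
  motion=[
    [[0,0,0,-0.04,0,0,0],[0,0,0.001,-0.08,0,0,0],[0,0,0.001,-0.12,0,0,0],[0,0,0.001,-0.16,0,0,0],[0,0,0.001,-0.19,0,0,0],[0,0,0.001,-0.19,0,0,0],[0,0.01,0.001,-0.19,0,0,0],[0,0.01,0.001,-0.19,0,0,0]],
  ],
)

```text
time: 3.2
tool_pos: [0.3685, 0.3113, 0.0658]
tcp_rot: [-0.002, 3.137, 0.005]
wrist_force: [0.6, -0.8, -0.3]
width: -0.002
```

```bash
python3 - <<'E'
from h import *
for c in("side","wrist"):
    im,d=read_camera(c);cv2.imwrite(f"pics/{c}1.png",im)
    r=spot_in(c,"knob_face");print(c,[(round(x["score"],2),np.round(w(c,x["xyz"]),3).tolist()) for x in r[:3]])
    ims=im if c=="side" else np.hstack([ims[60:300,130:400],im[:240,:]])
cv2.imwrite("pics/v3.png",ims)
E
```

```text
side [(0.63, [0.516, 0.3, 0.075])]
wrist [(0.92, [0.397, 0.31, 0.074])]
```

View pics/v3.png

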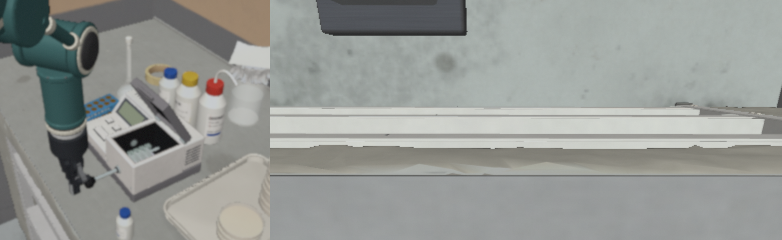

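The fingers (at about (78,185) in the left crop) stand right in front of the black knob; the beaker and bottle are clear. I push now.

Call:
step_arm(
  motion=[
    [[0,0.008,-0.001,0,0,0,0],[0,0.014,-0.001,0,0,0,0],[0,0.02,-0.001,0,0,0,0],[0,0.026,-0.001,0,0,0,0],[0,0.032,-0.001,0,0,0,0],[0,0.038,-0.001,0,0,0,0],[0,0.044,-0.001,0,0,0,0],[0,0.044,-0.001,0,0,0,0]],
  ],
)

```text
time: 4.4
tool_pos: [0.4115, 0.3092, 0.0645]
tcp_rot: [-0.003, 3.138, 0.002]
wrist_force: [-0.2, -0.1, -0.4]
width: -0.005
```

Call:
step_arm(
  motion=[
    [[0,0.002,0,0,0,0,0],[0,0.004,0,0,0,0,0],[0,0.006,0,0,0,0,0],[0,0.008,0,0,0,0,0],[0,0.01,0,0,0,0,0],[0,0.012,0,0,0,0,0],[0,0.014,0,0,0,0,0],[0,0.014,0,0,0,0,0]],
  ],
)

```text
time: 5.4
tool_pos: [0.4191, 0.309, 0.0643]
tcp_rot: [0.001, -3.132, 0.001]
wrist_force: [-24.0, 3.4, 18.2]
width: 0.003
```

Call:
step_arm(
  motion=[
    [[0,-0.01,0,0,0,0,0],[0,-0.025,0,0,0,0,0],[0,-0.04,0,0.01,0,0,0],[0,-0.04,0,0.06,0,0,0],[0,-0.04,0,0.11,0,0,0],[0,-0.04,0,0.16,0,0,0],[0,-0.04,0,0.21,0,0,0],[0,-0.04,0,0.25,0,0,0]],
  ],
)

```text
time: 6.4
tool_pos: [0.3791, 0.309, 0.3176]
tcp_rot: [0.001, -3.135, -0.002]
wrist_force: [0.3, 0.6, -0.0]
width: 0.0
```

```bash
python3 - <<'E'
from h import *
im,d=read_camera("wrist");cv2.imwrite(f"pics/v4.png",im);P=cloud("wrist",d);np.save("pics/w2.npy",P)
for c in("wrist","top"):
  if c=="top": im,d=read_camera(c);P=cloud(c,d);cv2.imwrite("pics/top2.png",im)
  for t in("knob_face","lid_push","zero_key_top"):
    r=spot_in(c,t);print(c,t,[(round(x["score"],2),np.round(w(c,x["xyz"]),3).tolist()) for x in r[:3]])
  x,y,z=P[...,0],P[...,1],P[...,2]
  m=(abs(y-.31)<.012)&(z>.06)&(z<.085)&(x>.36)&(x<.46);print(m.sum(), np.percentile(x[m],[2,50,98]) if m.any() else 0)
  for zz in np.arange(.13,.25,.015):
    m=(abs(y-.31)<.03)&(abs(z-zz)<.004)&(x>.5)&(x<.66)
    if m.any(): print(round(zz,3),m.sum(),np.round(np.percentile(x[m],[5,50,95]),3))
E
```

```text
wrist knob_face [(0.92, [0.44, 0.313, 0.074])]
wrist lid_push [(0.55, [0.536, 0.551, 0.058])]
wrist zero_key_top [(0.89, [0.5, 0.432, 0.07])]
389 [0.43269327 0.43916073 0.4581151 ]
0.13 77 [0.612 0.613 0.617]
0.145 29 [0.61  0.612 0.614]
top knob_face [(0.64, [0.542, 0.31, 0.058]), (0.59, [0.503, 0.43, 0.068])]
top lid_push [(0.97, [0.573, 0.305, 0.217]), (0.45, [0.542, 0.312, 0.055])]
top zero_key_top [(0.7, [0.575, 0.307, 0.218]), (0.5, [0.503, 0.436, 0.07])]
89 [0.43106316 0.44119638 0.45903695]
0.13 13 [0.624 0.624 0.625]
0.145 29 [0.615 0.616 0.619]
0.16 30 [0.606 0.608 0.61 ]
0.175 38 [0.596 0.598 0.6  ]
0.19 32 [0.587 0.589 0.591]
0.205 39 [0.578 0.58  0.583]
0.22 42 [0.569 0.572 0.573]
0.235 130 [0.545 0.551 0.564]
```

View pics/v4.png

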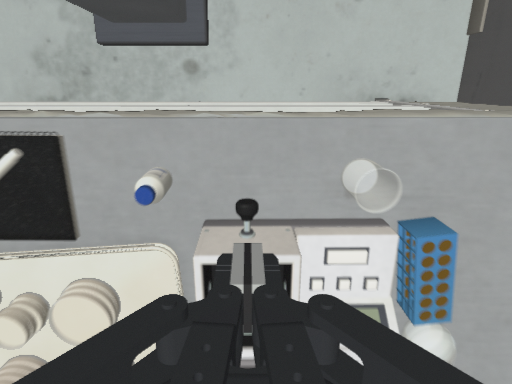

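Rod is home: the knob face reads x≈0.431, against 0.430 expected. The lid stands about 59° open. Next I go over it to its rear face.

Call:
step_arm(
  motion=[
    [[0,0.04,0,0,0,0,0],[0,0.085,0,0,0,0,0],[0,0.13,0,0,0,0,0],[0,0.175,0,0,0,0,0],[0,0.22,0,0,0,0,0],[0,0.231,0,-0.02,0,0,0],[0,0.231,0,-0.06,0,0,0],[0,0.231,0,-0.068,0,0,0]],
  ],
)

```text
time: 7.8
tool_pos: [0.6059, 0.307, 0.2382]
tcp_rot: [0.001, -3.119, 0.011]
wrist_force: [-1.1, 0.1, -0.4]
width: -0.005
```

Call:
step_arm(
  motion=[
    [[0,-0.015,0.002,0.012,0,0,0],[0,-0.025,0.002,0.0,0,0,0],[0,-0.034,0.002,-0.005,0,0,0],[0,-0.042,0.002,-0.009,0,0,0],[0,-0.05,0.002,-0.015,0,0,0],[0,-0.058,0.002,-0.022,0,0,0],[0,-0.066,0.002,-0.03,0,0,0],[0,-0.068,0.002,-0.033,0,0,0]],
  ],
)

```text
time: 8.8
tool_pos: [0.5367, 0.3087, 0.2039]
tcp_rot: [0.001, -3.117, 0.013]
wrist_force: [0.5, 0.2, 0.9]
width: 0.001
```

```bash
python3 - <<'E'
from h import *
im,d=read_camera("side");cv2.imwrite("pics/v5.png",im[60:300,130:450])
E
```

```text
(no output)
```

View pics/v5.png

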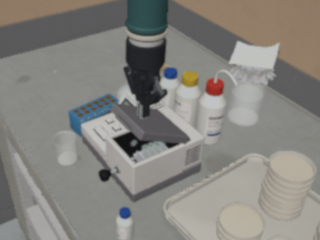

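The fingers (at (145,105)) are bearing on the lid, which is now about half shut. I carry on along the arc.

Call:
step_arm(
  motion=[
    [[0,-0.006,0,-0.009,0,0,0],[0,-0.011,0,-0.017,0,0,0],[0,-0.015,0,-0.026,0,0,0],[0,-0.018,0,-0.034,0,0,0],[0,-0.02,0,-0.041,0,0,0],[0,-0.021,0,-0.046,0,0,0],[0,-0.021,0,-0.05,0,0,0],[0,-0.021,0,-0.053,0,0,0]],
  ],
)

```text
time: 9.85
tool_pos: [0.5159, 0.3087, 0.1585]
tcp_rot: [0.001, -3.117, 0.013]
wrist_force: [-18.5, -10.5, 47.7]
width: -0.002
```

The push ended at z 0.1585 with 48 N, and shut should read about 0.159, so the lid is shut. I lift straight up and go above the zero key.

Call:
step_arm(
  motion=[
    [[0,0,0,0.02,0,0,0],[0,0,0,0.05,0,0,0],[0,-0.007,0.04,0.055,0,0,0],[0,-0.014,0.08,0.055,0,0,0],[0,-0.014,0.126,0.055,0,-1.3,0],[0,-0.014,0.126,0.03,0,-1.3,0],[0,-0.014,0.126,0.0,0,-1.3,0],[0,-0.014,0.126,0.0,0,-1.3,0]],
  ],
)

```text
time: 10.85
tool_pos: [0.4996, 0.4333, 0.1547]
tcp_rot: [0.001, -3.134, 0.02]
wrist_force: [-0.2, -0.6, -0.6]
width: -0.001
```

```bash
python3 - <<'E'
from h import *
s=read_state();print(s['tool_pos'],R.from_rotvec(s['tcp_rot']).as_matrix().round(3).tolist())
ims=[]
for c in("side","top","wrist"):
  im,d=read_camera(c);P=cloud(c,d);ims.append(im)
  for t in("knob_face","lid_push","zero_key_top"):
    r=spot_in(c,t);print(c,t,[(round(x["score"],2),np.round(w(c,x["xyz"]),3).tolist()) for x in r[:2]])
  x,y,z=P[...,0],P[...,1],P[...,2]
  for xx in(.49,.53,.57,.6):
    m=(abs(x-xx)<.004)&(abs(y-.31)<.04)&(z>.1)&(z<.19)
    if m.any(): print(c,xx,m.sum(),np.median(z[m]).round(4))
  m=(abs(y-.31)<.012)&(z>.06)&(z<.085)&(x>.36)&(x<.46);print(c,'knob',m.sum(), np.percentile(x[m],2) if m.any() else 0)
cv2.imwrite("pics/v6.png",np.hstack([ims[0][60:300,130:450],ims[2][130:370,100:500]]))
E
```

```text
[0.4996458  0.43327217 0.15470632] [[-1.0, -0.001, -0.007], [-0.001, 1.0, -0.013], [0.007, -0.013, -1.0]]
side knob_face [(0.7, [0.438, 0.301, 0.07])]
side lid_push [(0.96, [0.534, 0.295, 0.134])]
side zero_key_top []
side 0.49 94 0.1374
side 0.53 84 0.1373
side 0.57 89 0.1375
side 0.6 81 0.1373
side knob 95 0.42871072173332014
top knob_face [(0.6, [0.544, 0.298, 0.139])]
top lid_push [(0.98, [0.546, 0.298, 0.138])]
top zero_key_top []
top 0.49 69 0.1375
top 0.53 45 0.1377
top 0.57 81 0.1377
top 0.6 117 0.1374
top knob 89 0.431089876021018
wrist knob_face [(0.94, [0.443, 0.315, 0.069])]
wrist lid_push [(0.87, [0.516, 0.338, 0.137])]
wrist zero_key_top [(0.74, [0.5, 0.434, 0.069])]
wrist 0.49 1071 0.137
wrist 0.53 1077 0.137
wrist 0.57 476 0.137
wrist knob 1625 0.42904867153140325
```

View pics/v6.png

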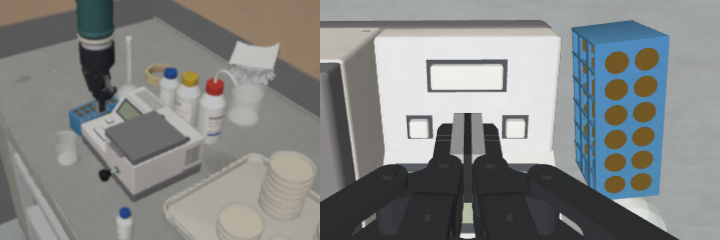

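Lid top is level at 137 mm in all three cameras, the knob is home, and the fingers are centred over the zero key. I press.

Call:
step_arm(
  motion=[
    [[0,0,0.001,-0.025,0,0,0],[0,0,0.001,-0.05,0,0,0],[0,0,0.001,-0.058,0,0,0],[0,0,0.001,-0.062,0,0,0],[0,0,0.001,-0.066,0,0,0],[0,0,0.001,-0.069,0,0,0],[0,0,0.001,-0.07,0,0,0],[0,0,0.001,-0.07,0,0,0]],
  ],
)

```text
time: 12.45
tool_pos: [0.5027, 0.4363, 0.0899]
tcp_rot: [-0.001, 3.141, -0.01]
wrist_force: [-0.1, 0.1, 3.7]
width: 0.002
```

Call:
step_arm(
  motion=[
    [[0,-0.002,-0.002,-0.002,0,0,0],[0,-0.002,-0.002,-0.003,0,0,0],[0,-0.002,-0.002,-0.004,0,0,0],[0,-0.002,-0.002,-0.005,0,0,0],[0,-0.002,-0.002,-0.006,0,0,0],[0,-0.002,-0.002,-0.007,0,0,0],[0,-0.002,-0.002,-0.007,0,0,0],[0,-0.002,-0.002,-0.007,0,0,0]],
  ],
)

```text
time: 13.45
tool_pos: [0.5019, 0.4355, 0.0887]
tcp_rot: [-0.001, 3.138, -0.006]
wrist_force: [-5.8, -4.1, 25.8]
width: 0.002
```

Call:
step_arm(
  motion=[
    [[0,0,0,0.01,0,0,0],[0,0,0,0.04,0,0,0],[0,0,0,0.08,0,0,0],[0,0,0,0.12,0,0,0],[0,0,0,0.16,0,0,0],[0,-0.03,0.03,0.18,0,0,0],[0,-0.06,0.06,0.18,0,0,0],[0,-0.09,0.09,0.18,0,0,0]],
  ],
)

```text
time: 14.45
tool_pos: [0.4107, 0.5255, 0.2681]
tcp_rot: [0.0, 3.139, -0.008]
wrist_force: [-0.1, 0.0, -0.7]
width: -0.0
```

```bash
python3 - <<'E'
from h import *
A=np.load('pics/top0.npy')
im,d=read_camera("top");P=cloud("top",d);x,y,z=P[...,0],P[...,1],P[...,2]
for xx in(.49,.53,.57,.6):
    m=(abs(x-xx)<.004)&(abs(y-.31)<.04)&(z>.1)&(z<.19);print('lid',xx,m.sum(),np.median(z[m]).round(4))
m=(abs(y-.31)<.012)&(z>.06)&(z<.085)&(x>.36)&(x<.46);print('knob',np.percentile(x[m],2))
for n,a,b in(("zero",.501,.434),("kl",.542,.47),("km",.542,.435),("kr",.542,.399)):
    f=lambda Q:(lambda m:(m.sum(),Q[...,2][m].mean().round(4) if m.any() else 0))((abs(Q[...,0]-a)<.005)&(abs(Q[...,1]-b)<.005)&(Q[...,2]<.09))
    print(n,f(A),f(P))
for t in("beaker","dropper_bottle","tube_rack"):
    r=spot_in("top",t);print(t,[(round(q["score"],2),np.round(w("top",q["xyz"]),3).tolist()) for q in r[:1]])
cv2.imwrite("pics/v7.png",im[100:300,100:400])
print(read_state()['wrist_force'])
E
```

```text
lid 0.49 118 0.1372
lid 0.53 120 0.1373
lid 0.57 109 0.1374
lid 0.6 119 0.1376
knob 0.4310553038071974
zero (np.int64(16), np.float64(0.0715)) (np.int64(16), np.float64(0.0717))
kl (np.int64(16), np.float64(0.0713)) (np.int64(16), np.float64(0.0713))
km (np.int64(13), np.float64(0.0707)) (np.int64(14), np.float64(0.0704))
kr (np.int64(13), np.float64(0.0715)) (np.int64(14), np.float64(0.0716))
beaker [(0.88, [0.412, 0.466, 0.004])]
dropper_bottle [(0.6, [0.421, 0.197, 0.054])]
tube_rack [(0.91, [0.544, 0.549, 0.055])]
[-0.00678765  0.02277406  0.48092607]
```

View pics/v7.png

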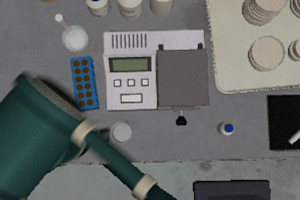

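Lid is shut, the rod is home, all keys are up and the other things haven't moved.

```bash
python3 -c "
from workcell import *
print(finish_job())"
```

```text
the job is handed in; nothing more can be done
None
```

The job is done and handed in at about 14.6 s. I pushed the rod home, then the lid shut, and only then pressed the zero key right down and released it.

- **Rod:** it was pushed until it stopped at 24 N. The knob face then read x = 0.431 m, against about 0.430 m expected at home, and still read that at the end.
- **Lid:** it was pushed over and down until it stopped at 48 N. Its top reads level at about 137 mm in all cameras that could see it, both before the key press and at the end.
- **Zero key:** my first push gave only 3.7 N at TCP height 0.0899 m, about 1 mm short of the bottom. I pushed further without releasing, and it stopped at 26 N and 0.0887 m. It has come back up to its starting height.
- **Other things:** the three small keys read within 0.3 mm of their starting heights. The beaker, dropper bottle and tube rack are within 5 mm of where they started, about what the detector's error allows. The arm is clear of everything, with about 0.5 N at the wrist.

No final check failed. The networks gave some false finds for the knob and keys, so I relied on the depth readings for those.

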